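# Dock the well block through the stand feet

## Robot

A 6-joint arm with a two-finger parallel gripper is mounted at the origin on the work surface. World frame = base frame: x ahead of the robot, y to its left, z up, the work surface at z = 0. Lengths are in m, angles in rad, forces in N, time in s.
With the tool pointing down it reaches from about 0.35 to 0.85 m from the base axis. Payload 8.1 kg.
Tool frame: the origin (TCP) lies between the finger pads; the fingertips stand 11 mm ahead of it and the grasp point (between the pads) lies 8 mm behind it (robot.tips_ahead is the distance from the TCP to the fingertips, in m); z points along the fingers, y is the line along which they close (so a half turn about z gives the same grasp; the last joint's range is limited). The gripper opens to 93 mm and grips with 3 to 60 N. Pads are 15 mm wide; open, the fingers measure 128 mm over their backs; the gripper's body (75 mm by 188 mm) begins 65 mm behind the grasp point.
Start: joints at [-1.277, 0.13, 1.488, -0, 1.523, -0.085], TCP at [0.222, -0.557, 0.23] pointing down, gripper open.
Joint ranges: [-2.96, 2.96], [-0.89, 2.26], [0.02, 2.5], [-1.34, 4.48], [0, 2.73], [-2.66, 2.66]. Speed limits (rad/s): [2.39, 2.39, 2.79, 3.14, 3.14, 3.14].

## Interface

Orientations are given as a rotation vector (axis times angle).
In Python, from plant import robot gives the robot as it stands. The module is installed in compiled form; this text tells all that it offers.
- The arm moves only by the tool move_arm, never from a script. Its argument "deltas" is one flat list of numbers, 7 for each row, row after row: the shift along the tool's x, y, z in m, then the turn, a rotation vector about the tool's x, y, z in rad, then the opening, from 0 (shut) to 1 (fully open). A call has 1 to 12 rows; each row is the pose to reach, as a shift and turn from the pose commanded when the call began, along the tool's axes at that moment; what a row does not reach only later rows make up. A row lasts 1/8 s, in which the tool goes at most 62.5 mm and 10.7 degrees, less where a joint would pass 70% of its speed; a pose out of reach is approached as far as the arm can. A call with a gripper value outside its range is refused whole. The fingers move at their own pace and stop on an object; "squeeze" is the grip in N (left out, the last holds). Time passes only in rows, so rows that repeat a pose let the fingers close. It gives the time, the measured TCP pose, the force, the opening and the grip force at its end, in the units of the state.
- robot.read_state(): the state, without advancing time (a new reading comes with each control period).
- robot.read_camera(name): name is "side" or "top"; returns (picture, depth): 400x640x3 uint8, red, green, blue; 400x640 float32, m along the optical axis (not along the pixel's ray), 0 where there is no reading.
- robot.camera_model(name): a dict with "K" (3x3 intrinsics, pixels), "R" (3x3) and "t" (3): a world point X has camera coordinates R X + t. Camera axes: x right, y down, z forward; pixel columns grow to the right and rows downward; lengths in m; the calibration is good to about 2 mm. A picture is of the moment at which its call begins. camera_model takes no time and is no camera call.
- robot.close_job(): hands the job in; it is judged then, once.
Trained networks look in the newest picture that a camera, given by its name, has taken for a name from the list of things; names that differ only in an ending like _2 or _b are one class to them, and where a whole thing is asked for, a point or a joint stands for the part that bears it (a point fixed in the world has none). Each returns a list of dicts, best first, with "confidence" (0 to 1); they miss things now and then, are a little off and sometimes report something else, mostly with a low value. They report only what shows in the picture. A call takes as long as a camera call.
- robot.recognise(camera, label): "uv" ([column, row] in pixels, amid what is visible of it).
The state is a dict: "t": time; "q": joint angles; "dq": joint speeds; "joint_torque": joint torques, N m; "tool_pos": TCP position; "orientation": TCP orientation; "force": force on the tool from outside, world axes, zero at the start; "wrist_torque": the same for the moment, N m; "opening": finger opening in m; "gripper_force": force on a finger pad.
Only numpy, scipy, OpenCV 4.12 (cv2) and the standard library are available. Lean on these libraries where they do the work, as an engineer would, in place of code of your own. Each camera call takes 0.05 s, during which the arm holds its last target. There are 200 camera calls.

## Task

Push the full well block across the bench, through the narrow gap between the feet of the two stands, until its long side sits flush against the front of the plate reader, in front of the reader's window. The block is full: push it along the bench only, without lifting or tipping it. Leave everything else where it stands.

Things in the scene. Friction and masses are not known exactly. Their poses are not given: they have to be found in the camera images.
- block: the loose grey plastic well block lying on the bench, rectangular, with 4 x 6 dark round wells on top; 88 mm along its x, 128 mm along its y (long side), 44 mm high; about 0.3 to 0.6 kg, slides under a push of a few newtons. Its top 6 mm is set in by 3 mm on all sides. Origin: centre of its underside, z up. Starts on the robot's side of the gap, up to about 45 mm off the gap's middle line and up to about 0.3 rad askew. It is too wide to be gripped
- reader: the fixed plate reader, a low white instrument beyond the gap, 140 mm along its x, 240 mm along its y, 72 mm high. Origin: centre of its underside; its x axis points away from the robot along the pushing direction, its front face (with a dark window 100 mm wide in the middle) is the plane x = -70 mm
- reader_face (a point): the middle of the reader's front face, 22 mm above the bench; axes as the reader's. With the block flush, the block's origin lies 44 mm from this face on the robot's side (x = -44 mm) and its long side is parallel to the face (block's x axis parallel to the reader's)
- stand_left: left fixed stand: a flat grey foot 80 mm along its x, 160 mm along its y, 18 mm high, with a steel rod 12 mm thick rising to 168 mm at y = +62 mm (a clamp head, at most 32 mm across, and its screw, reaching 48 mm outwards from the rod, at 120 to 150 mm height). Origin: centre of the foot's underside; axes parallel to the reader's
- stand_right: right fixed stand, mirror image of the left: foot 80 x 160 x 18 mm, rod at y = -62 mm, rising to 168 mm. Origin: centre of the foot's underside; axes parallel to the reader's
- stand_left_edge (a point): middle of the top edge of the left foot's end that bounds the gap, 18 mm above the bench; the foot reaches 40 mm to either side of it along x. The gap between the two edges is 133 to 139 mm wide
- stand_right_edge (a point): the same point on the right foot, facing it across the gap
- jar_foot: bystander: screw-lid glass jar 52 mm across, 66 mm high, standing on the left foot. Origin: centre of its underside
- stopper: bystander: black rubber stopper 32 mm across, 28 mm high, standing on the right foot. Origin: centre of its underside
- vial: bystander: amber vial 24 mm across, 55 mm high, on the bench between the right foot and the reader. Origin: centre of its underside
- beaker: bystander: glass beaker 60 mm across, 70 mm high, on the bench between the left foot and the reader. Origin: centre of its underside
- jar_bench: bystander: screw-lid jar 64 mm across, 85 mm high, on the bench to the left. Origin: centre of its underside
- reagent: bystander: white bottle 60 mm across, 150 mm high, on the bench to the right. Origin: centre of its underside
- spatula: bystander: steel spatula 180 mm long lying on the bench to the right, along its x. Origin: on its underside at its middle

How it is judged:
On the way:
1. the block is in the gap, between the two feet (x of block in the frame of stand_left between -0.03 and 0.03 m and y of block in the frame of stand_left below -0.138 m and y of block in the frame of stand_right above 0.138 m and height (world z) of block below 0.006 m), for 0.05 s.
At the end, for the whole second after the job is handed in: The block rests flat on the bench, through the gap, its long side against the reader's front face (its middle within 3.5 mm of touching, parallel within 0.04 rad), its middle within 20 mm of the middle of the face (x of block in the frame of reader_face between -0.0475 and -0.04 m and y of block in the frame of reader_face between -0.02 and 0.02 m and angle between the x axis of block and the x axis of reader, either way round below 0.04 rad and height (world z) of block below 0.004 m and angle between block's own z axis and vertical below 0.05 rad and linear speed of block below 0.01 m/s).
It fails at once if the block is lifted or tipped (height (world z) of block above 0.008 m or angle between block's own z axis and vertical above 0.12 rad).
It fails at once if a bystander is moved by more than 15 mm or knocked over (distance of any of jar_foot, stopper, vial, beaker, jar_bench, reagent, spatula from where it was at the start of the episode above 0.015 m or angle between any of jar_foot, stopper, vial, beaker, jar_bench, reagent's own z axis and vertical above 0.5 rad).
It also fails if it takes over 70 s, if anything falls off the work surface, if the arm or the gripper's body presses on something with over 40 N, if the wrist force passes 120 N, or if a joint passes its speed limit or range.

## Working session

There is one attempt and no reset: what is moved stays moved. The work goes in short steps, Python scripts to look and compute and a tool call to move; the robot and the scene stay as the last step left them, time stands still between calls to the robot, and variables do not carry over. Pictures are saved under pics/ and viewed, at most 10 in all, crops included, and the job is handed in when it is done.

Besides the shell and the picture viewer there is one more tool, called after ">>>" by a JSON object that holds its "api" and its "payload". move_arm: Moves the arm, as the interface text tells. Its arguments: {"type":"object","properties":{"deltas":{"type":"array","items":{"type":"number"}},"squeeze":{"type":"number"}},"required":["deltas"]}

```bash
mkdir -p pics; cat > h.py <<'E'
import numpy as np, cv2
from plant import robot
def cam(n):
    m=robot.camera_model(n); p,d=robot.read_camera(n)
    K,R,t=map(np.array,(m["K"],m["R"],m["t"]))
    v,u=np.mgrid[0:400,0:640]
    c=np.stack([(u-K[0,2])/K[0,0]*d,(v-K[1,2])/K[1,1]*d,d],-1)
    X=(c-t)@R   # R^T (c-t)
    X[d==0]=np.nan
    return p,X,(K,R,t)
E
python3 - <<'E'
from h import *
np.set_printoptions(precision=4,suppress=True)
p,X,_=cam("top"); cv2.imwrite("pics/top.png",p[:,:,::-1])
np.save("X.npy",X)
for l in ["block","reader","reader_face","stand_left","stand_right","stand_left_edge","stand_right_edge","jar_foot","stopper","vial","beaker","jar_bench","reagent"]:
    for r in robot.recognise("top",l)[:2]:
        u,v=np.round(r["uv"]).astype(int); print(l,r["confidence"],u,v,X[min(v,399),min(u,639)])
q,Y,_=cam("side"); cv2.imwrite("pics/side.png",q[:,:,::-1])
s=robot.read_state();print(s["t"],s["tool_pos"],s["orientation"])
E
```

```text
block 0.58 306 245 [0.4587 0.0155 0.0474]
block 0.56 349 201 [ 0.5879 -0.1106  0.0207]
reader 0.97 297 130 [0.7907 0.0406 0.07  ]
reader_face 0.82 299 132 [0.7837 0.0346 0.0728]
reader_face 0.34 255 198 [0.5989 0.1682 0.0189]
stand_left 0.63 248 194 [0.6007 0.177  0.0847]
stand_right 0.78 348 200 [ 0.591  -0.1077  0.02  ]
stand_right 0.45 296 133 [0.7808 0.0433 0.0726]
stand_left_edge 0.58 247 194 [0.6004 0.1795 0.0864]
stand_right_edge 0.96 352 197 [ 0.5958 -0.1175  0.0475]
stand_right_edge 0.2 465 240 [ 0.4684 -0.4118  0.1106]
jar_foot 0.74 241 200 [0.5843 0.1972 0.0808]
stopper 0.72 346 201 [ 0.588  -0.1017  0.0206]
stopper 0.45 354 196 [ 0.5995 -0.1238  0.0421]
vial 0.61 338 176 [ 0.6643 -0.0793  0.0161]
vial 0.59 424 265 [ 0.4006 -0.3271  0.003 ]
jar_bench 0.95 159 267 [0.3993 0.4182 0.0845]
reagent 0.65 466 240 [ 0.4684 -0.4151  0.1087]
0.75 [ 0.2219 -0.5575  0.2297] [ 3.0853  0.5914 -0.    ]
```

View pics/top.png

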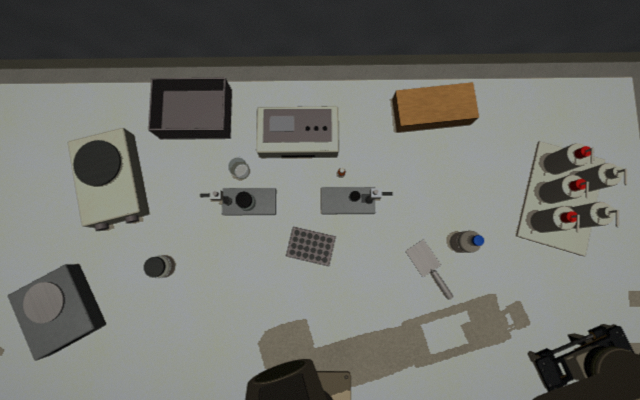

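View pics/side.png

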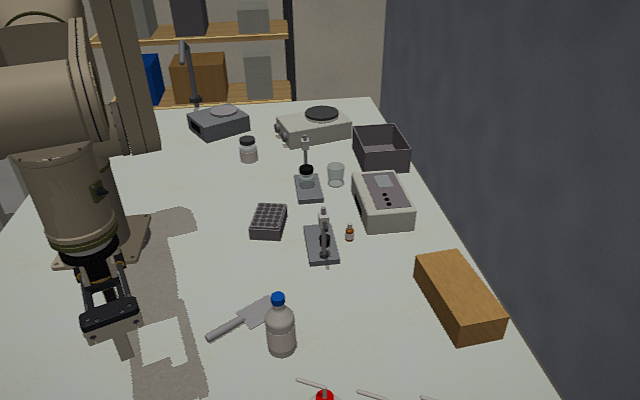

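The top view shows the block at about (311,246) and the reader at (298,132). The feet are at (249,201) and (348,200), with the gap between columns 277 and 320. Next I measure them by rectifying the picture onto planes of known height.

```bash
cat >> h.py <<'E'
S=0.0005
def rect(p,cal,h,x0,x1,y0,y1):
    "ortho view on plane z=h: row = (x1-x)/S, col=(y1-y)/S"
    K,R,t=cal
    P=K@np.c_[R[:,0],R[:,1],R[:,2]*h+t]
    A=np.array([[0,-S,x1],[-S,0,y1],[0,0,1]])
    return cv2.warpPerspective(p,P@A,(int((y1-y0)/S),int((x1-x0)/S)),flags=cv2.INTER_LINEAR|cv2.WARP_INVERSE_MAP)
def block(p,cal,c,r=0.11):
    x0,y0=c[0]-r,c[1]-r; x1,y1=c[0]+r,c[1]+r
    g=cv2.cvtColor(rect(p,cal,.044,x0,x1,y0,y1),cv2.COLOR_RGB2GRAY)
    return g,x1,y1
E
python3 - <<'E'
from h import *
p=cv2.imread("pics/top.png")[:,:,::-1].copy(); m=robot.camera_model("top"); cal=tuple(np.array(m[k]) for k in("K","R","t"))
X=np.load("X.npy")
print("cam pos",-cal[1].T@cal[2], "bench z noise",np.nanmedian(X[300:320,200:240,2]),np.nanstd(X[300:320,200:240,2]))
a=rect(p,cal,.044,.37,.53,-.1,.1); b=rect(p,cal,.018,.53,.67,-.2,.26); c=rect(p,cal,.072,.66,.86,-.1,.17)
H=max(i.shape[0] for i in(a,b,c))
cv2.imwrite("pics/r.png",cv2.resize(np.vstack([np.hstack([a,c[:320,:],]) if 0 else cv2.copyMakeBorder(i,0,0,0,920-i.shape[1],0) for i in(c,b,a)])[:,:,::-1],None,fx=.59,fy=.59))
# rectangles from depth heights
for n,(u0,u1,v0,v1),z0,z1 in [("block",(270,350,215,280),.03,.06),("reader",(240,360,95,165),.055,.09),("fl",(222,285,180,222),.01,.027),("fr",(312,375,180,222),.01,.027)]:
    M=np.zeros((400,640),bool); Z=X[v0:v1,u0:u1,2]; M[v0:v1,u0:u1]=(Z>z0)&(Z<z1)
    pts=X[M][:,:2].astype(np.float32); r=cv2.minAreaRect(pts); print(n,M.sum(),np.nanmedian(X[M][:,2]),r, np.percentile(pts,[1,50,99],axis=0).round(4).tolist())
E
```

```text
cam pos [ 0.42583224 -0.02882653  1.18737939] bench z noise -0.000276389104829107 0.002279219952916876
block 1366 0.04344216444577784 ((0.45610231161117554, 0.004607401788234711), (0.12835833430290222, 0.08771038055419922), 76.78457641601562) [[0.4052, -0.0615], [0.4558, 0.0042], [0.5051, 0.0699]]
reader 3835 0.07186569811056713 ((0.7779041528701782, 0.06549356877803802), (0.17318448424339294, 0.2848944664001465), 0.11861957609653473) [[0.7242, -0.0753], [0.7894, 0.0432], [0.8609, 0.1599]]
fl 1109 0.017482094017495276 ((0.5906859636306763, 0.18835321068763733), (0.15990443527698517, 0.07933195680379868), 89.7191390991211) [[0.5512, 0.1089], [0.5877, 0.1684], [0.6301, 0.2658]]
fr 1292 0.01712783737107982 ((0.5917917490005493, -0.10660511255264282), (0.15728572010993958, 0.07891453057527542), 89.64269256591797) [[0.5525, -0.1838], [0.5869, -0.0984], [0.631, -0.028]]
```

View pics/r.png

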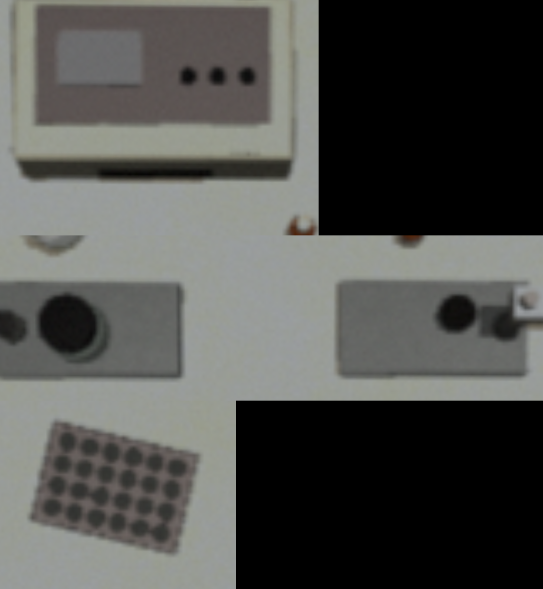

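The block sits at about (0.456, 0.004) with yaw of about -0.23 rad. The gap's middle line is y≈0.041, the reader front is x≈0.725, and the scene yaw is about 0.

1. Push the block's right short side to +y with a squared two-finger tool, which shifts and squares it.
2. Push its rear through the gap.

>>> {"api": "move_arm", "payload": {"deltas": [0.3735,-0.3485,0,0,0,-1.192,0.54,0.3735,-0.3485,0,0,0,-1.192,0.54,0.3735,-0.3485,0,0,0,-1.192,0.54,0.3735,-0.3485,0,0,0,-1.192,0.54,0.3735,-0.3485,0,0,0,-1.192,0.54,0.3735,-0.3485,0,0,0,-1.192,0.54,0.3735,-0.3485,0,0,0,-1.192,0.54,0.3735,-0.3485,0,0,0,-1.192,0.54,0.3735,-0.3485,0,0,0,-1.192,0.54,0.3735,-0.3485,0.06,0,0,-1.192,0.54,0.3735,-0.3485,0.12,0,0,-1.192,0.54,0.3735,-0.3485,0.12,0,0,-1.192,0.54]}}

```text
t: 2.25
tool_pos: [0.4357, -0.095, 0.1051]
orientation: [-2.216, -2.214, 0.008]
force: [-0.4, -0.4, 0.6]
opening: 0.0506
gripper_force: 0.0
```

>>> {"api": "move_arm", "payload": {"deltas": [0,0,0.045,0,0,0,0.54,0,0,0.086,0,0,0,0.54,0,0,0.086,0,0,0,0.54,0.012,0,0.086,0,0,0,0.54,0.018,0,0.086,0,0,0,0.54,0.024,0,0.086,0,0,0,0.54,0.03,0,0.086,0,0,0,0.54,0.036,0,0.086,0,0,0,0.54,0.042,0,0.086,0,0,0,0.54,0.047,0,0.086,0,0,0,0.54,0.052,0,0.086,0,0,0,0.54,0.055,0,0.086,0,0,0,0.54]}}

```text
t: 3.75
tool_pos: [0.44, -0.0402, 0.0236]
orientation: [-2.221, -2.222, 0.0]
force: [-0.0, -2.6, 0.9]
opening: 0.0503
gripper_force: 1.0
```

```bash
cat >> h.py <<'E'
def bpose(tag):
    p,X,cal=cam("top"); cv2.imwrite(f"pics/{tag}.png",cv2.resize(rect(p,cal,.044,.36,.76,-.12,.2)[:,:,::-1],None,fx=.75,fy=.75))
    m=(np.abs(X[...,2]-.042)<.009)&(X[...,0]>.38)&(X[...,0]<.71)&(np.abs(X[...,1]-.02)<.13)
    m=cv2.morphologyEx(m.astype(np.uint8),cv2.MORPH_OPEN,np.ones((5,5),np.uint8))
    n,L,st,_=cv2.connectedComponentsWithStats(m); k=1+np.argmax(st[1:,4])
    pts=X[L==k][:,:2].astype(np.float32); print(st[k,4],cv2.minAreaRect(pts),robot.read_state()["t"],robot.read_state()["tool_pos"])
E
python3 -c "
from h import *
bpose('b1')"
```

```text
433 ((0.4499194025993347, 0.0797579288482666), (0.04506275802850723, 0.08787500858306885), 84.06312561035156) 3.8 [ 0.43993854 -0.03996574  0.02353972]
```

View pics/b1.png

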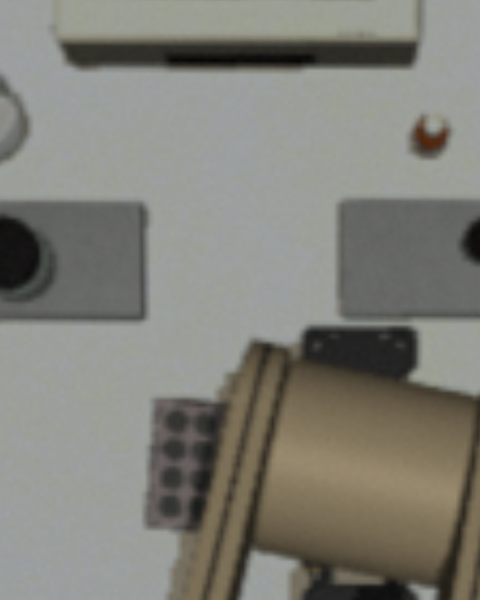

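The block is nearly on the middle line now, at y≈0.038, with its left end spanning columns 147–155 and a remaining yaw of about -0.08. Pushing the rear with a squared tool will take out the rest.

>>> {"api": "move_arm", "payload": {"deltas": [-0.025,0,0,0,0,0,0.645,-0.025,0,-0.05,0,0,0,0.645,-0.025,-0.02,-0.1,0,0,0.15,0.645,0.02,-0.06,-0.1,0,0,0.33,0.645,0.08,-0.075,-0.1,0,0,0.51,0.645,0.08,-0.075,-0.1,0,0,0.69,0.645,0.08,-0.075,-0.1,0,0,0.87,0.645,0.08,-0.075,-0.1,0,0,1.05,0.645,0.08,-0.075,-0.1,0,0,1.23,0.645,0.08,-0.075,-0.1,0,0,1.41,0.645,0.08,-0.075,-0.1,0,0,1.571,0.645,0.08,-0.075,-0.1,0,0,1.571,0.645]}}

```text
t: 5.3
tool_pos: [0.3646, 0.0397, 0.1233]
orientation: [-3.141, -0.001, 0.002]
force: [-0.5, -0.6, 0.5]
opening: 0.06
gripper_force: 0.0
```

```bash
python3 -c "
from h import *
bpose('b2')"
```

```text
1346 ((0.4466063976287842, 0.03873852640390396), (0.12792830169200897, 0.0875365287065506), 85.52751159667969) 5.35 [0.36463936 0.03962685 0.12330048]
```

View pics/b2.png

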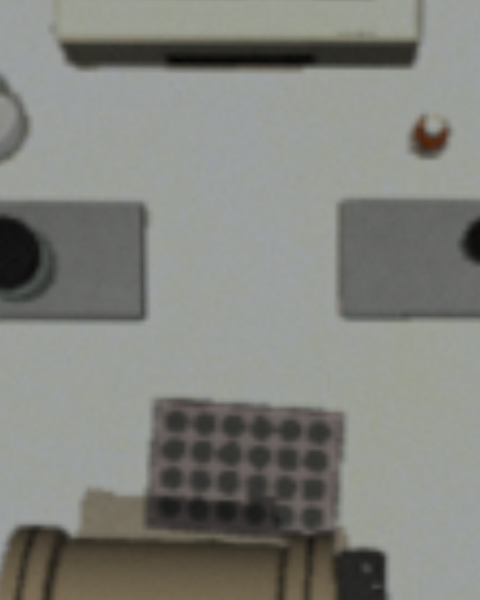

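The block is at (0.447, 0.037–0.039) with yaw -0.078, about 3 mm right of the middle. I'll square it while pushing up to the gap, with a slight drift to the left.

>>> {"api": "move_arm", "payload": {"deltas": [0,0,0.05,0,0,0,0.645,0,0,0.1,0,0,0,0.645,0.005,0,0.1,0,0,0,0.645,0.013,0,0.1,0,0,0,0.645,0.021,0,0.1,0,0,0,0.645,0.029,0,0.1,0,0,0,0.645,0.037,0,0.1,0,0,0,0.645,0.045,-0.001,0.1,0,0,0,0.645,0.053,-0.002,0.1,0,0,0,0.645,0.061,-0.003,0.1,0,0,0,0.645,0.068,-0.004,0.1,0,0,0,0.645,0.072,-0.004,0.1,0,0,0,0.645]}}

```text
t: 6.85
tool_pos: [0.4374, 0.0436, 0.0236]
orientation: [-3.141, 0.0, 0.0]
force: [-2.2, 0.8, 1.5]
opening: 0.0598
gripper_force: 1.3
```

```bash
python3 -c "
from h import *
bpose('b3')"
```

```text
372 ((0.5192371606826782, 0.04505450651049614), (0.1279194951057434, 0.024175452068448067), 89.72012329101562) 6.9 [0.43782203 0.04349352 0.02370368]
```

View pics/b3.png

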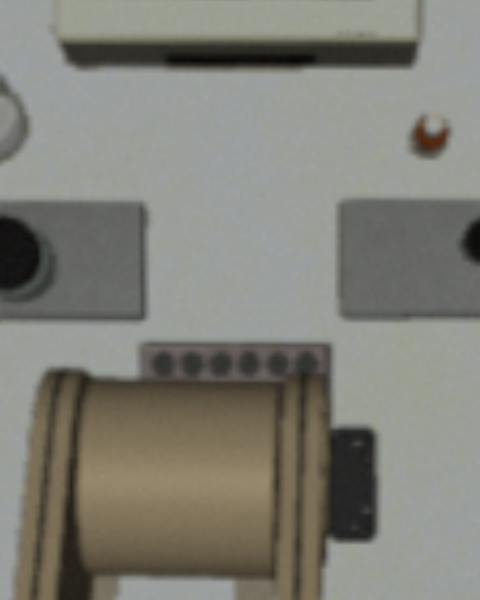

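The block is square, but at y≈0.0435 against the gap middle of 0.0405 (columns 140–330 against feet edges 145 and 339). I need about 3 mm back to the right over the next 11 mm.

>>> {"api": "move_arm", "payload": {"deltas": [0.002,0.0,0,0,0,0,0.645,0.005,0.001,0,0,0,0,0.645,0.008,0.002,0,0,0,0,0.645,0.011,0.003,0,0,0,0,0.645,0.013,0.0035,0,0,0,0,0.645]}}

```text
t: 7.52
tool_pos: [0.4503, 0.0398, 0.0236]
orientation: [3.142, -0.001, 0.0]
force: [-1.4, 0.8, 0.2]
opening: 0.0598
gripper_force: 0.8
```

```bash
python3 -c "
from h import *
bpose('b4')
"
```

```text
152 ((0.5335426926612854, 0.06933841109275818), (0.0675378069281578, 0.017872221767902374), 89.39167785644531) 7.575 [0.4504526  0.0397906  0.02369595]
```

View pics/b4.png

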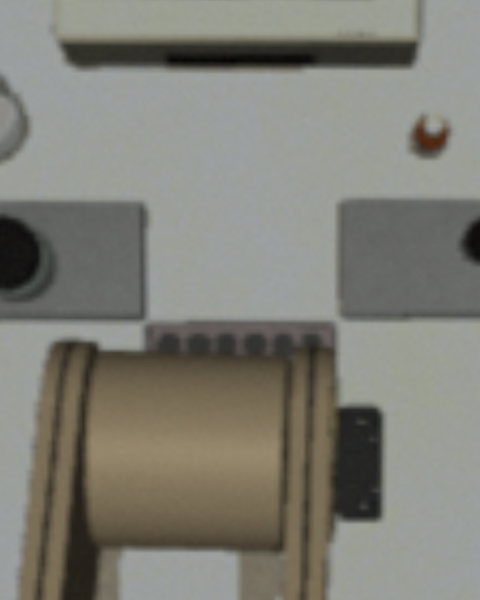

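The block is at y≈0.040 and square, with its front at x≈0.548. It is centred, so I push straight through.

>>> {"api": "move_arm", "payload": {"deltas": [0.006,0,0,0,0,0,0.645,0.014,0,0,0,0,0,0.645,0.022,0,0,0,0,0,0.645,0.03,0,0,0,0,0,0.645,0.038,0,0,0,0,0,0.645,0.046,0,0,0,0,0,0.645,0.054,0,0,0,0,0,0.645,0.062,0,0,0,0,0,0.645,0.07,0,0,0,0,0,0.645,0.078,0,0,0,0,0,0.645,0.086,0,0,0,0,0,0.645,0.09,0,0,0,0,0,0.645]}}

```text
t: 9.07
tool_pos: [0.5406, 0.0399, 0.0236]
orientation: [-3.142, 0.0, -0.0]
force: [-2.7, -0.7, 1.5]
opening: 0.06
gripper_force: 1.3
```

```bash
python3 -c "
from h import *
bpose('b5')
"
```

```text
Traceback (most recent call last):
  File "h.py", line 26, in bpose
    n,L,st,_=cv2.connectedComponentsWithStats(m); k=1+np.argmax(st[1:,4])
                                                      ~~~~~~~~~^^^^^^^^^^
ValueError: attempt to get argmax of an empty sequence
```

View pics/b5.png

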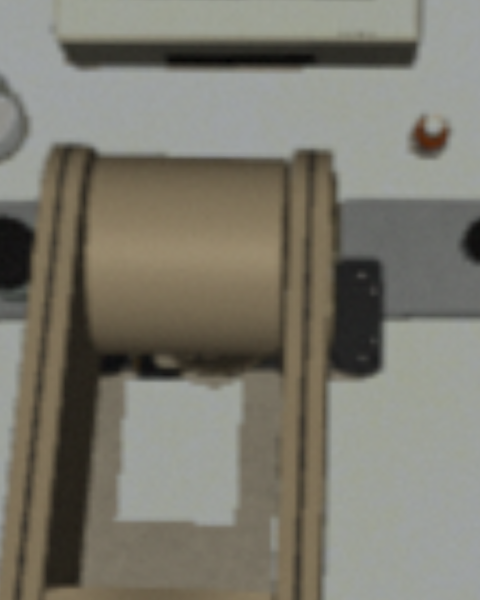

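The arm hides the block, but the force is only 2.7 N, so it is sliding freely in the gap. I continue.

>>> {"api": "move_arm", "payload": {"deltas": [0.006,0,0,0,0,0,0.645,0.013,0,0,0,0,0,0.645,0.02,0,0,0,0,0,0.645,0.027,0,0,0,0,0,0.645,0.034,0,0,0,0,0,0.645,0.041,0,0,0,0,0,0.645,0.048,0,0,0,0,0,0.645,0.055,0,0,0,0,0,0.645,0.062,0,0,0,0,0,0.645,0.069,0,0,0,0,0,0.645,0.075,0,0,0,0,0,0.645,0.079,0,0,0,0,0,0.645]}}

```text
t: 10.62
tool_pos: [0.6194, 0.0399, 0.0237]
orientation: [3.142, -0.0, -0.0]
force: [-2.7, -0.3, 1.8]
opening: 0.0598
gripper_force: 1.1
```

>>> {"api": "move_arm", "payload": {"deltas": [0.002,0,0,0,0,0,0.645,0.004,0,0,0,0,0,0.645]}}

```text
t: 10.88
tool_pos: [0.6231, 0.0399, 0.0237]
orientation: [-3.142, 0.0, 0.0]
force: [-1.6, -0.1, 1.5]
opening: 0.0598
gripper_force: 1.2
```

>>> {"api": "move_arm", "payload": {"deltas": [0.001,0,0,0,0,0,0.645,0.002,0,0,0,0,0,0.645,0.003,0,0,0,0,0,0.645]}}

```text
t: 11.25
tool_pos: [0.6261, 0.04, 0.0237]
orientation: [-3.142, 0.0, 0.0]
force: [-1.6, -0.3, 0.8]
opening: 0.0601
gripper_force: 1.3
```

>>> {"api": "move_arm", "payload": {"deltas": [0.001,0,0,0,0,0,0.645,0.002,0,0,0,0,0,0.645]}}

```text
t: 11.5
tool_pos: [0.6281, 0.0399, 0.0237]
orientation: [-3.142, 0.0, 0.0]
force: [-2.2, 0.3, 1.5]
opening: 0.0601
gripper_force: 1.3
```

>>> {"api": "move_arm", "payload": {"deltas": [0.001,0,0,0,0,0,0.645,0.002,0,0,0,0,0,0.645]}}

```text
t: 11.75
tool_pos: [0.6293, 0.0399, 0.0235]
orientation: [3.142, -0.0, -0.003]
force: [-9.5, -0.9, 6.0]
opening: 0.0599
gripper_force: 4.5
```

>>> {"api": "move_arm", "payload": {"deltas": [0.001,0,0,0,0,0,0.645,0.001,0,0,0,0,0,0.645]}}

```text
t: 12.0
tool_pos: [0.6293, 0.0399, 0.0233]
orientation: [3.141, 0.0, -0.006]
force: [-11.8, -0.0, 8.6]
opening: 0.0598
gripper_force: 5.7
```

Contact with the reader: the force has risen to 12 N and the tool has stopped. I back off, lift and check.

>>> {"api": "move_arm", "payload": {"deltas": [-0.004,0,0,0,0,0,0.645,-0.03,0,0,0,0,0,0.645,-0.06,0,0,0,0,0,0.645,-0.08,0,-0.05,0,0,0,0.645,-0.12,0,-0.1,0,0,0,0.645,-0.18,0,-0.15,0,0,0,0.645,-0.23,0,-0.15,0,0,0,0.645,-0.25,0,-0.15,0,0,0,0.645,-0.25,0,-0.15,0,0,0,0.645]}}

```text
t: 13.12
tool_pos: [0.3811, 0.04, 0.1743]
orientation: [3.142, -0.0, 0.005]
force: [0.3, 0.0, 0.4]
opening: 0.06
gripper_force: 0.0
```

```bash
python3 -c "
from h import *
bpose('b6')
"
```

```text
1069 ((0.6729066967964172, 0.041222695261240005), (0.12772393226623535, 0.07330910116434097), 89.62824249267578) 13.175 [0.3817944  0.03993126 0.17418128]
```

View pics/b6.png

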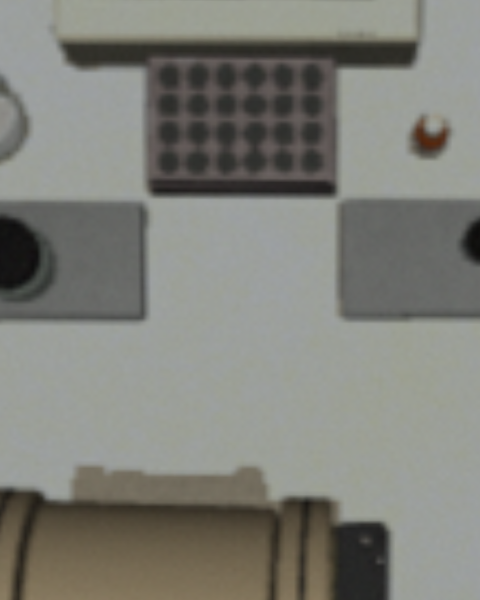

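The block lies square against the reader front (columns 148–336, rear edge near row 190), centred on the window, and the bystanders in this view have not moved. I hand the job in.

```bash
python3 -c "
from plant import robot
print(robot.close_job())"
```

```text
the job is handed in; nothing more can be done
None
```

The block was pushed through the gap, set flush and centred against the reader's front by the last camera check, and the job was handed in at about 13 s; no verdict was returned.

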